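# Unlock the engraver's drive housing and reset it

## Robot

A 6-joint arm with a two-finger parallel gripper is mounted at the origin on the work surface. World frame = base frame: x ahead of the robot, y to its left, z up, the work surface at z = 0. Lengths are in m, angles in degrees, forces in N, time in s.
With the tool pointing down it reaches from about 0.35 to 0.875 m from the base axis. Payload 4.2 kg.
Tool frame: the origin (TCP) lies midway between the tips of the shut fingers; the grasp point (between the pads) lies 19 mm behind it; z points along the fingers, x is the direction in which the jaws open and shut, and the axes are right-handed (so a half turn about z gives the same grasp; the last joint's range is limited). The gripper opens to 85 mm and grips with 20 to 120 N. Pads are 22 mm wide; open, the fingers measure 114 mm over their backs; the gripper's body (76 mm by 85 mm) begins 54 mm behind the grasp point. The pads swing forward as they close: fully open they stand 13 mm farther back than shut.
Start: joints at [-59.84, 22.042, 0.453, 0, -68.411, -14.817], TCP at [0.165, -0.603, 0.231] pointing down, gripper open.
Joint ranges: [-179.83, 179.83], [-69.29, 118.12], [-61.27, 80.66], [-181.25, 117.63], [-171.15, -9.14], [-177.46, 177.46]. Speed limits (degrees/s): [159.86, 159.86, 180, 180, 180, 180].

## Interface

Orientations are given as [roll, pitch, yaw] about the fixed x, y, z axes, in that order (R = Rz(yaw) Ry(pitch) Rx(roll)).
In Python, from cell import state, read_camera, camera_params, finish_job gives the robot as it stands. The module is installed in compiled form; this text tells all that it offers.
- The arm moves only by the shell command python3 -m creep 'ROWS' [FORCE]. ROWS is JSON, one flat list of numbers, 7 for each row, row after row: the shift along the tool's x, y, z in mm, then the turn, a rotation vector about the tool's x, y, z in rad, then the closure in counts, from 0 (fully open) to 255 (shut). A call has 1 to 10 rows; each row shifts and turns the commanded pose from where the row before left it, along the tool's axes as they then stand; what a row does not reach is not made up. A row lasts 1/8 s, in which the tool goes at most 62.5 mm and 10.7 degrees, less where a joint would pass 70% of its speed; a pose out of reach is approached as far as the arm can. A call is refused whole if a number of a shift passes 62.5 or a number of a turn 0.188, either way. A call with a gripper value outside its range is refused whole. The fingers move at their own pace and stop on an object; FORCE is the grip in N (left out, the last holds). Time passes only in rows, so rows that do not move let the fingers close. It gives the time, the measured TCP pose, the force and the opening at its end, in the units of the state.
- state(): the state, without advancing time (a new reading comes with each control period).
- read_camera(name): name is "side" or "top" or "wrist"; returns the picture (480x640x3 uint8, red, green, blue); there is no depth.
- camera_params(name): a dict with "mtx" (3x3 intrinsics, pixels), "rvec" (rotation vector, rad) and "tvec" (3), from world to camera coordinates, as OpenCV has them; the wrist camera has in their place "tool_from_camera" (4x4, takes a point from camera to tool coordinates, whose origin is the TCP and whose axes are the tool frame's). Camera axes: x right, y down, z forward; pixel columns grow to the right and rows downward; lengths in m; the calibration is good to about 2 mm. A picture is of the moment at which its call begins: read the wrist's pose just before it. camera_params takes no time and is no camera call.
- finish_job(): hands the job in, once; it reports no verdict.
The state is a dict: "clock": time; "qpos": joint angles; "qvel": joint speeds; "joint_torque": joint torques, N m; "tool_pos": TCP position; "tool_rot": TCP orientation; "ft_force": force on the tool from outside, world axes, zero at the start; "torque": the same for the moment, N m; "finger_gap": opening from 0.0 (shut) to 1.0 (fully open).
Only numpy, scipy, OpenCV 4.12 (cv2) and the standard library are available. Lean on these libraries where they do the work, as an engineer would, in place of code of your own. Each camera call takes 0.05 s, during which the arm holds its last target.

## Task

The engraving machine has tripped: turn the key in the latch of its drive housing a full quarter turn clockwise to its stop, then swing the access panel up and over until it rests open on its stop, and push the reset lever inside all the way over to the other side. Leave the key in the unlocked position and the panel open, and do not disturb the loose things around the machine.

Things in the scene. Friction and masses are not known exactly. Their poses are not given: they have to be found in the camera images.
- machine: grey engraving machine, bolted down. Origin on the table under the middle of its hollow drive housing: 140 (x) by 280 (y) by 120 mm high, walls 8 mm, open on top under the panel. Its x points to the hinge side (away from the robot), y to the key side (left), z up. Inside lie the reset lever, in the middle, and a motor from y = -130 to -46 mm, below z = 68 mm
- deck (a point): middle of the top of the solid deck that joins the housing on its -y side (y = -140 to -320 mm, 120 mm high). The engraver column stands on it at the machine's x = 20, y = -285 mm, its head reaching to x = -45 mm; top 200 mm above the table
- panel (a joint): hinge of the access panel, rad: 0 closed, flat on the housing; positive opens (front edge rises and swings over to the far side); stop at 1.75, just past upright. Aluminium plate 142 (x) by 272 (y) by 4 mm, 0.45 kg. Let go before upright it sinks shut, past upright it falls back on its stop and stays. Latched shut until the key is turned (free from about 1.2)
- panel_hinge (a point): point on the hinge line (it runs along the machine's y, at x = +70 mm, z = 120 mm in the machine's frame), middle of the panel's far edge, at its underside
- panel_handle (a point): middle of the grip bar of the panel's handle: round steel bar 10 mm thick, 70 mm long along the machine's y, on two posts, its middle 40 mm above the panel's upper face (44 mm above the hinge line when shut), 110 mm from the hinge line, at y = -60 mm. z is the panel's upward normal; x and z turn with the panel, at 0 they are the machine's
- latch_key (a joint): turn of the key in the cam latch, rad: 0 locked, positive clockwise seen from above, stop at 1.57 (unlocked). It stays where it is left; about 0.06 N m turns it
- key_head (a point): centre of the flat black head of the key, upright in the latch on the panel: 38 mm wide along its own x, 10 mm thick along its y, 26 mm high, its bottom 13 mm above the panel's upper face (centre 150 mm above the table). On the key's axis, 110 mm from the hinge line, at the machine's x = -40, y = +70 mm. At 0 its flat stands along the machine's x
- reset_lever (a joint): swing of the reset lever in the housing, rad: 0 leaning 0.5 rad to the machine's +y (key side), positive swings it to -y (handle side), stop at 1.0 (leaning 0.5 rad to -y). It stays where it is left; about 1 N at the ball moves it
- lever_ball (a point): centre of the 18 mm black ball on the lever's end, 60 mm from the pivot, which lies at x = 0, y = 0, z = 40 mm in the machine's frame with its axis along x; reachable from above only with the panel open. Clear space in the housing beside it: 50 mm in x both ways, at least 80 mm in +y
- weight: loose brass weight, 34 mm across, 48 mm high, standing on the machine's deck; origin under its middle
- pan: loose shallow steel pan, 110 mm across, 18 mm high; origin under its middle
- loupe: loose black eye loupe, 38 mm across, 30 mm high, in front of the machine; origin under its middle
- screwdriver: loose screwdriver, 140 mm long, lying in front of the machine, along its own x
- jar: loose glass jar with metal cap, 40 mm across, 50 mm high, left of the machine; origin under its middle
- hammer: loose small hammer, 200 mm long, lying on the table along its own x

How it is judged:
By the outcome, as a careful person would: the job done as asked, in the order asked, and still so for the second after the job is handed in, with the robot touching nothing.
It also fails if it takes over 64 s, if anything falls off the work surface, if the arm or the gripper's body presses on something with over 40 N, if the wrist force passes 120 N, or if a joint passes its speed limit or range.

## Working session

There is one attempt and no reset: what is moved stays moved. The work goes in short steps, Python scripts to look and compute and a shell command to move; the robot and the scene stay as the last step left them, time stands still between calls to the robot, and variables do not carry over. Pictures are saved under pics/ and viewed, and the job is handed in when it is done.

```bash
mkdir -p pics
python3 - <<'E'
from cell import *
import cv2
print(state())
for n in ("side","top","wrist"):
    im=read_camera(n); cv2.imwrite(f"pics/{n}0.png",im[:,:,::-1])
    print(n,camera_params(n))
E
```

```text
{'clock': 0.0, 'qpos': array([-5.98389016e+01,  2.20917793e+01,  3.78858350e-01, -2.83330835e-02,
       -6.84101875e+01, -1.48167780e+01]), 'qvel': array([-0.08744117,  0.03253424,  0.0091198 , -0.03883704, -0.0032795 ,
        0.08969002]), 'joint_torque': array([ 7.12510282e-04, -3.92287982e+01,  1.88400793e+01,  4.18635160e+00,
       -4.59115603e-03, -1.41400159e-05]), 'tool_pos': array([ 0.16525045, -0.6021525 ,  0.23020626]), 'tool_rot': array([-1.79993965e+02, -1.25748777e-01,  1.05333860e+02]), 'ft_force': array([-0.62112953,  0.89965265,  0.32234917]), 'torque': array([ 0.03895184, -0.06217357,  0.00324861]), 'finger_gap': 1.0011996968170018}
side {'mtx': array([[557.95904944,   0.        , 327.39580147],
       [  0.        , 557.95904944, 231.35734813],
       [  0.        ,   0.        ,   1.        ]]), 'rvec': array([ 0.69457853, -2.37305352,  1.43332188]), 'tvec': array([0.43185324, 0.25596868, 1.26682891])}
top {'mtx': array([[624.97558856,   0.        , 327.13163212],
       [  0.        , 624.97558856, 243.9778624 ],
       [  0.        ,   0.        ,   1.        ]]), 'rvec': array([ 2.1263261 , -2.13128624,  0.16497986]), 'tvec': array([0.02962665, 0.49857814, 1.50583482])}
wrist {'mtx': array([[408.78362242,   0.        , 323.02914548],
       [  0.        , 408.78362242, 240.56515039],
       [  0.        ,   0.        ,   1.        ]]), 'tool_from_camera': array([[ 9.99999860e-01, -5.28147609e-04, -1.52029465e-05,
         2.18824240e-04],
       [ 5.10074441e-04,  9.57474891e-01,  2.88516158e-01,
        -7.36735939e-02],
       [-1.37822680e-04, -2.88516126e-01,  9.57475026e-01,
        -1.43695814e-01],
       [ 0.00000000e+00,  0.00000000e+00,  0.00000000e+00,
         1.00000000e+00]])}
```

View pics/top0.png

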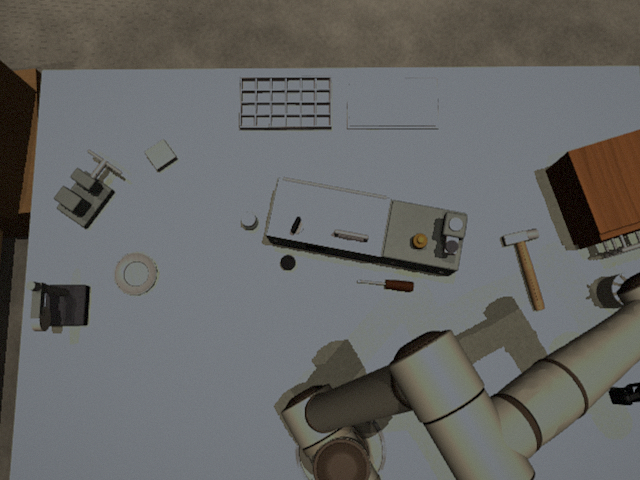

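View pics/side0.png

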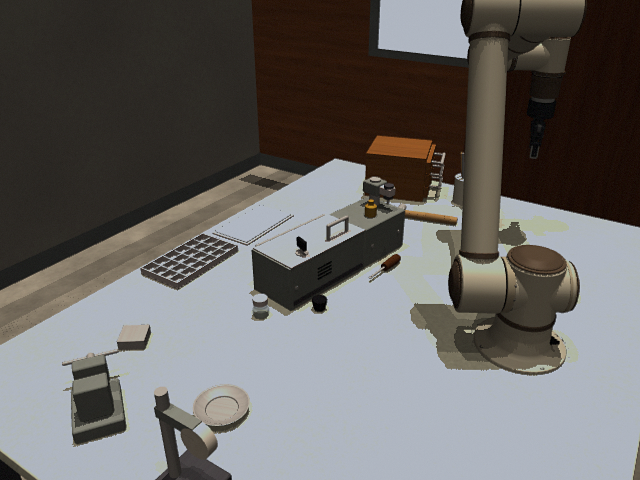

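View pics/wrist0.png

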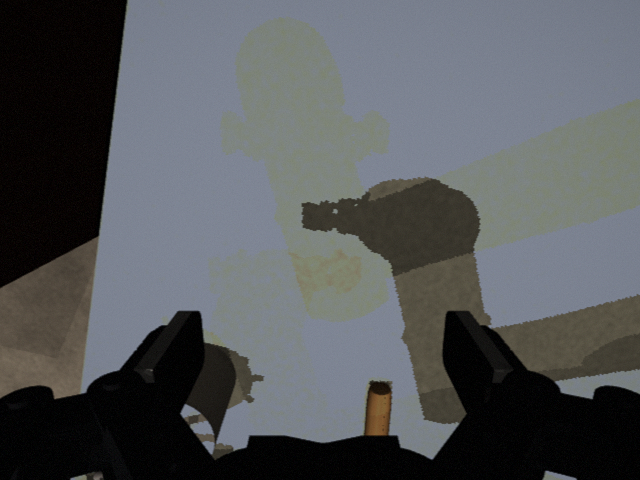

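The top view shows the housing at about cols 265–390, rows 180–262. The key is near (296,225), the handle near (351,237), the weight at (420,241), the loupe at (288,262), the screwdriver at (385,285) and the jar at (249,220). I'll enlarge this area next.

Run:
```python
import cv2
a=cv2.imread('pics/top0.png')[165:305,230:480]
cv2.imwrite('pics/topc.png',cv2.resize(cv2.convertScaleAbs(a,alpha=1.5),None,fx=3.2,fy=3.2,interpolation=cv2.INTER_CUBIC))
a=cv2.imread('pics/side0.png')[170:325,235:415]
cv2.imwrite('pics/sidec.png',cv2.resize(cv2.convertScaleAbs(a,alpha=1.5),None,fx=3.8,fy=3.8,interpolation=cv2.INTER_CUBIC))
```

```text
(no output)
```

View pics/topc.png

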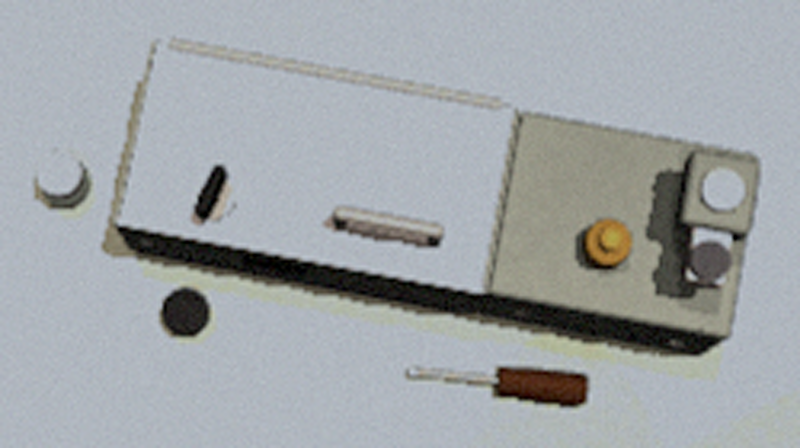

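View pics/sidec.png

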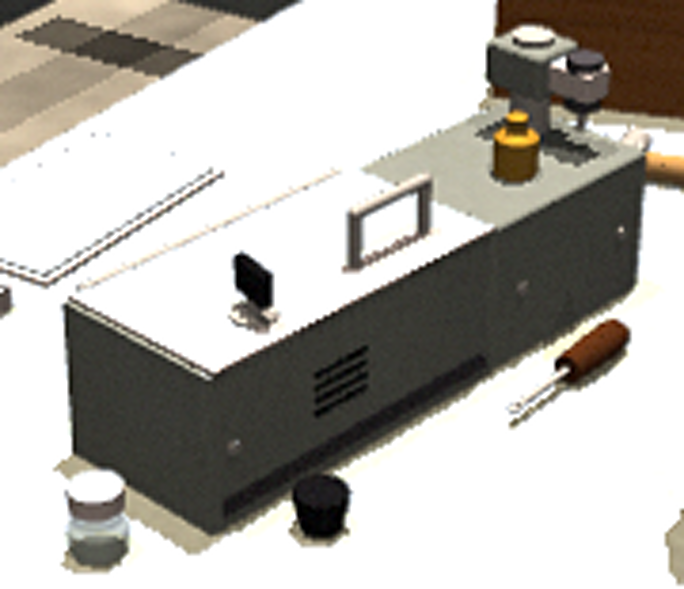

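```bash
cat > h.py <<'E'
import numpy as np,cv2
from scipy.optimize import least_squares
from scipy.spatial.transform import Rotation as R
from cell import *
M=lambda p:(lambda c,s:np.array([[c,-s],[s,c]]))(np.cos(p),np.sin(p))
def proj(n,P):
    c=camera_params(n); return cv2.projectPoints(np.array(P,float).reshape(-1,1,3),c['rvec'],c['tvec'],c['mtx'],None)[0].reshape(-1,2)
def toworld(q,P):
    P=np.atleast_2d(np.array(P,float)); o=P.copy(); o[:,:2]=P[:,:2]@M(q[2]).T+q[:2]; return o
E
python3 - <<'E'
from h import *
T=[((388,223),(-40,-60,166)),((758,156),(70,-320,120)),((728,335),(-70,-320,120)),((118,228),(-72,136,124)),((487,294),(-70,-140,120)),((520,108),(70,-140,120)),((212,193),(-40,70,155))]
S=[((213,378),(-72,136,124)),((253,280),(-40,70,150)),((391,192),(-40,-60,164)),((493,228),(-70,-140,120)),((645,150),(-70,-320,120)),((215,532),(-70,140,0)),((68,300),(70,140,122))]
tp=np.array([t[0] for t in T])/3.2+[230,165]; sp=np.array([t[0] for t in S])/3.8+[235,170]
tm=np.array([t[1] for t in T])/1e3; sm=np.array([t[1] for t in S])/1e3
def f(q): return np.r_[(proj('top',toworld(q,tm))-tp).ravel(),(proj('side',toworld(q,sm))-sp).ravel()]
r=least_squares(f,[0.6,0,-.15],loss='soft_l1')
print(r.x,np.degrees(r.x[2])); print(f(r.x).reshape(-1,2).round(1))
q=r.x
for n,p in dict(key=(-40,70,150),handle=(-40,-60,164),hinge=(70,0,120),ball=(0,29,93)).items(): print(n,toworld(q,np.array(p)/1e3).round(4), np.hypot(*toworld(q,np.array(p)/1e3)[0,:2]))
E
```

```text
[ 0.54954517  0.0238757  -0.18523258] -10.613044915800867
[[-0.1 -0.1]
 [ 0.3 -1.1]
 [ 0.9  0.8]
 [-0.7 -0. ]
 [-0.2 -0.2]
 [-0.5  0.6]
 [-0.8  0.2]
 [ 0.7 -2.3]
 [ 0.4 -0.5]
 [-0.3  0.3]
 [ 0.8 -0.8]
 [ 0.4 -1. ]
 [-0.4  0.5]
 [-1.4 -0.9]]
key [[0.5231 0.1    0.15  ]] 0.5326024396215449
handle [[ 0.4992 -0.0277  0.164 ]] 0.4999486018168141
hinge [[0.6183 0.011  0.12  ]] 0.6184452534421047
ball [[0.5549 0.0524 0.093 ]] 0.5573530085109469
```

```bash
cat >> h.py <<'E'
Q=np.array([0.5495,0.0239,-0.1852])
def need(pm,yaw,tilt=0,machine=True):
    """mm in machine frame for TCP, yaw world deg of tool x, tilt deg about tool y"""
    s=state(); p=np.array(pm)/1e3
    if machine:p=toworld(Q,p)[0]
    R0=R.from_euler('xyz',s['tool_rot'],degrees=True); Rt=R.from_euler('xyz',[180,0,yaw],degrees=True)*R.from_euler('y',tilt,degrees=True)
    print('t',s['clock'],'pos',s['tool_pos'].round(4),'rot',s['tool_rot'].round(2),'q',s['qpos'].round(1),'F',s['ft_force'].round(1),'T',s['torque'].round(2),'gap',round(s['finger_gap'],3))
    print('shift mm',(R0.inv().apply(p-s['tool_pos'])*1e3).round(1),'turn',(R0.inv()*Rt).as_rotvec().round(3))
E
python3 -m creep '[0,0,-50,0,0,0,0, 0,0,-50,0,0,0,0, 45,41,0,0,0,0,0, 45,41,0,0,0,0,0, 45,41,0,0,0,0,0, 45,41,0,0,0,0,0, 45,41,0,0,0,0,0, 45,41,0,0,0,0,0, 45,41,0,0,0,0,0, 45,41,0,0,0,0,0]' 20
python3 - <<'E'
from h import *
need((-40,70,250),79.4); need((-40,70,250),-100.6)
E
```

```text
clock: 1.4
tool_pos: [0.3867, -0.1668, 0.3314]
tool_rot: [180.0, 0.0, 105.3]
ft_force: [0.5, -0.9, -0.4]
finger_gap: 1.002
t 1.4 pos [ 0.3867 -0.1668  0.3314] rot [179.96   0.   105.35] q [ -1.   -2.2 -15.3  -0.  -76.8 -73.6] F [ 0.5 -0.9 -0.4] T [-0.05 -0.1  -0.04] gap 1.002
shift mm [221.3 202.1  81.5] turn [ 0.001 -0.     0.453]
t 1.4 pos [ 0.3867 -0.1668  0.3314] rot [179.96   0.   105.35] q [ -1.   -2.2 -15.3  -0.  -76.8 -73.6] F [ 0.5 -0.9 -0.4] T [-0.05 -0.1  -0.04] gap 1.002
shift mm [221.3 202.1  81.5] turn [ 0.000e+00  1.000e-03 -2.689e+00]
```

```bash
python3 -m creep '[44,40,0,0,0,0,0, 44,40,0,0,0,0,0, 44,40,0,0,0,0,0, 44,40,0,0,0,0,0, 45,42,0,0,0,0,0, 0,0,0,0,0,-0.18,0, 0,0,0,0,0,-0.18,0, 0,0,0,0,0,-0.18,0, 0,0,0,0,0,-0.18,0, 0,0,0,0,0,-0.18,0]'
python3 -m creep '[0,0,0,0,0,-0.18,0, 0,0,0,0,0,-0.18,0, 0,0,0,0,0,-0.18,0, 0,0,0,0,0,-0.18,0, 0,0,0,0,0,-0.18,0, 0,0,0,0,0,-0.18,0, 0,0,0,0,0,-0.18,0, 0,0,0,0,0,-0.18,0, 0,0,0,0,0,-0.18,0, 0,0,0,0,0,-0.169,0]'
python3 - <<'E'
from h import *
need((-40,70,250),-100.6)
im=read_camera('wrist');cv2.imwrite('pics/w1.png',im[:,:,::-1])
def wproj(P):
    s=state();c=camera_params('wrist');Rt=R.from_euler('xyz',s['tool_rot'],degrees=True)
    X=Rt.inv().apply(P-s['tool_pos']); T=c['tool_from_camera']; X=(X-T[:3,3])@T[:3,:3]
    u=X@c['mtx'].T; return u[:,:2]/u[:,2:]
print(wproj(toworld(Q,np.array([[-40,70,163],[-59,70,163],[-21,70,163],[-40,-60,164],[-72,136,124]])/1e3)).round(1))
E
```

```text
clock: 2.65
tool_pos: [0.5225, 0.0978, 0.3309]
tool_rot: [-180.0, -0.0, 157.3]
ft_force: [-0.0, -1.3, -0.1]
finger_gap: 0.998
clock: 3.9
tool_pos: [0.5225, 0.0978, 0.3309]
tool_rot: [180.0, -0.0, -100.3]
ft_force: [0.4, -0.7, 0.4]
finger_gap: 1.005
t 3.9 pos [0.5225 0.0978 0.3309] rot [ 1.7995e+02 -2.0000e-02 -1.0027e+02] q [ 28.1   9.7  -2.5  -0.  -77.9  51.6] F [ 0.4 -0.7  0.4] T [-0.02  0.05 -0.  ] gap 1.005
shift mm [-2.4 -0.2 80.9] turn [ 0.001 -0.     0.006]
[[320.2 214.9]
 [320.1 238.2]
 [320.4 190.7]
 [486.9 216.6]
 [246.5 239.1]]
```

View pics/w1.png

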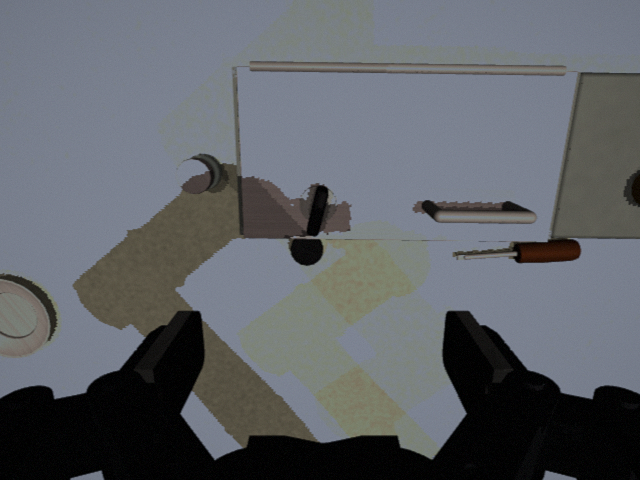

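Run:
```python
import cv2
a=cv2.imread('pics/w1.png')[170:260,270:390]
cv2.imwrite('pics/w1c.png',cv2.resize(cv2.convertScaleAbs(a,alpha=2.5),None,fx=6,fy=6,interpolation=cv2.INTER_CUBIC))
```

```text
(no output)
```

View pics/w1c.png

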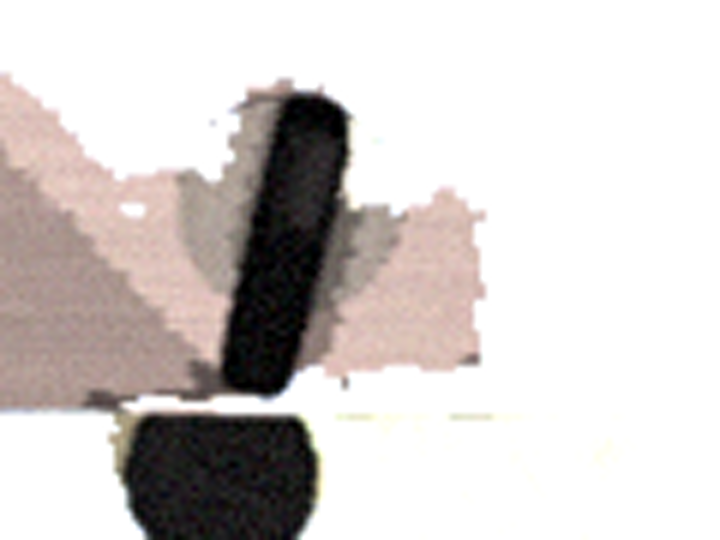

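Run:
```python
from h import *
need((-38.5,71.2,134),-111.6)
```

```text
t 3.95 pos [0.5225 0.0978 0.3309] rot [ 1.7995e+02 -2.0000e-02 -1.0007e+02] q [ 28.1   9.7  -2.5  -0.  -77.9  51.8] F [-0.5 -0.5 -0. ] T [-0.01  0.05  0.  ] gap 0.996
shift mm [ -3.6  -1.8 196.9] turn [ 0.001 -0.     0.201]
```

```bash
python3 -m creep '[-3.6,-1.8,0,0,0,0.1,100, 0,0,40,0,0,0.1,100, 0,0,40,0,0,0,100, 0,0,40,0,0,0,100, 0,0,40,0,0,0,100, 0,0,25,0,0,0,100, 0,0,12,0,0,0,100, 0,0,0,0,0,0,180, 0,0,0,0,0,0,180]' 25
python3 -m creep '[0,0,0,0,0,0,255, 0,0,0,0,0,0,255, 0,0,0,0,0,0,255, 0,0,0,0,0,0,255]' 25
python3 - <<'E'
from h import *
need((-38.5,71.2,134),-111.6)
im=read_camera('wrist');cv2.imwrite('pics/w2.png',im[:,:,::-1])
im=read_camera('side');cv2.imwrite('pics/s2.png',cv2.resize(im[170:325,235:415,::-1],None,fx=3.8,fy=3.8,interpolation=cv2.INTER_CUBIC))
E
```

```text
clock: 5.08
tool_pos: [0.526, 0.1014, 0.1355]
tool_rot: [-179.9, 0.1, -112.1]
ft_force: [-0.1, -1.0, 0.5]
finger_gap: 0.292
clock: 5.58
tool_pos: [0.526, 0.1017, 0.1356]
tool_rot: [-179.9, 0.1, -112.0]
ft_force: [-1.1, 2.5, 5.9]
finger_gap: 0.108
t 5.575 pos [0.526  0.1017 0.1356] rot [-1.7989e+02  1.2000e-01 -1.1202e+02] q [ 28.3  18.6 -19.9   0.  -51.3  39.7] F [-1.1  2.5  5.9] T [ 0.73  0.42 -0.02] gap 0.108
shift mm [1.1 0.9 1.6] turn [-0.002  0.002 -0.007]
```

View pics/w2.png

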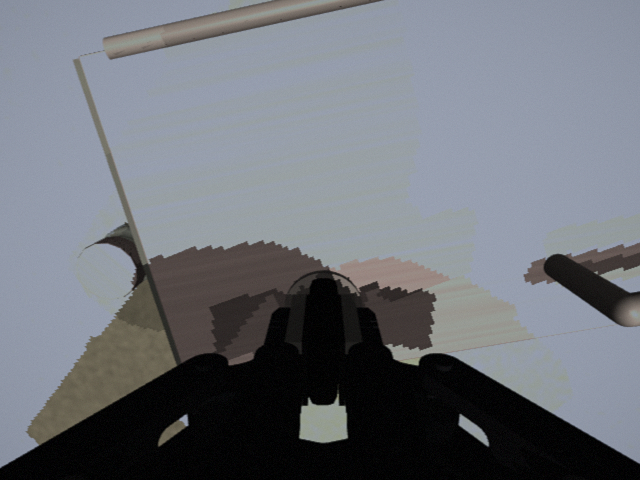

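View pics/s2.png

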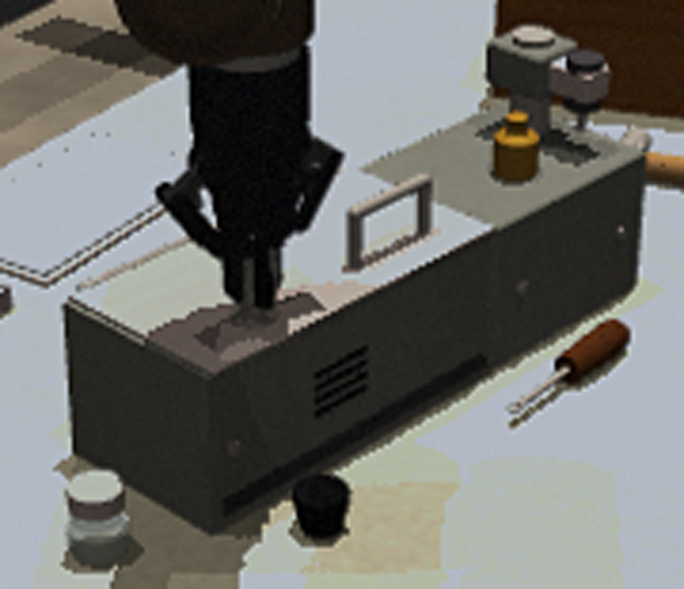

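The key is held between the pads with a gap of about 9 mm, and the latch ring is centred at about (325,290). Next I turn it.

```bash
python3 -m creep '[0,0,0,0,0,0.12,255, 0,0,0,0,0,0.12,255, 0,0,0,0,0,0.12,255, 0,0,0,0,0,0.12,255, 0,0,0,0,0,0.12,255]' 30
python3 -c "
from h import *
need((-38.5,71.2,134),-190.6)"
python3 -m creep '[0,0,0,0,0,0.12,255, 0,0,0,0,0,0.12,255, 0,0,0,0,0,0.12,255, 0,0,0,0,0,0.12,255, 0,0,0,0,0,0.12,255, 0,0,0,0,0,0.12,255, 0,0,0,0,0,0.05,255, 0,0,0,0,0,0,255]' 30
python3 -c "
from h import *
need((-38.5,71.2,134),-190.6)"
```

```text
clock: 6.3
tool_pos: [0.5256, 0.1011, 0.1355]
tool_rot: [-180.0, 0.1, -146.6]
ft_force: [-1.9, 1.0, 6.2]
finger_gap: 0.111
t 6.3 pos [0.5256 0.1011 0.1355] rot [-1.7996e+02  6.0000e-02 -1.4659e+02] q [ 28.3  18.6 -19.9   0.  -51.4   5.1] F [-1.9  1.   6.2] T [0.31 0.53 0.03] gap 0.111
shift mm [0.8 0.3 1.5] turn [-0.     0.001  0.768]
clock: 7.3
tool_pos: [0.5248, 0.101, 0.1355]
tool_rot: [-180.0, -0.0, 169.5]
ft_force: [-3.3, 1.4, 7.9]
finger_gap: 0.111
t 7.3 pos [0.5248 0.101  0.1355] rot [-1.7998e+02 -2.0000e-02  1.6946e+02] q [ 28.3  18.6 -19.9   0.  -51.5 -38.8] F [-3.3  1.4  7.9] T [ 0.44  1.15 -0.04] gap 0.111
shift mm [0.  0.  1.5] turn [-0.    -0.     0.001]
```

```bash
python3 -m creep '[0,0,0,0,0,0.04,255, 0,0,0,0,0,0.04,255, 0,0,0,0,0,0,255]' 30
python3 -c "
from h import *
need((-38.5,71.2,134),-190.6)
im=read_camera('wrist');cv2.imwrite('pics/w3.png',im[:,:,::-1])"
```

```text
clock: 7.68
tool_pos: [0.5248, 0.101, 0.1356]
tool_rot: [-179.9, 0.0, 165.2]
ft_force: [-3.9, 2.1, 8.1]
finger_gap: 0.11
t 7.675 pos [0.5248 0.101  0.1356] rot [-179.92    0.    165.18] q [ 28.3  18.6 -20.    0.1 -51.5 -43.2] F [-3.9  2.1  8.1] T [0.51 1.33 1.11] gap 0.11
shift mm [ 0.  -0.   1.6] turn [-0.001  0.    -0.074]
```

View pics/w3.png

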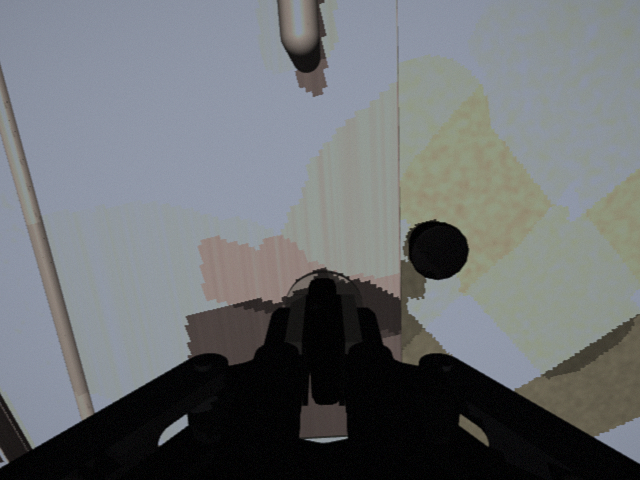

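The moment about z rose to 1.1 N m, so the key is on its stop. The wrist view shows the key head now crosswise at about (323,340). I release it and rise.

```bash
python3 -m creep '[0,0,0,0,0,-0.03,255, 0,0,0,0,0,0,150, 0,0,0,0,0,0,150, 0,0,0,0,0,0,130, 0,0,-30,0,0,0,130, 0,0,-50,0,0,0,130, 0,0,-30,0,0,0,130]' 30
python3 -c "
from h import *
need((-38.5,-60,145),-190.6)
im=read_camera('wrist');cv2.imwrite('pics/w4.png',im[:,:,::-1])"
```

```text
clock: 8.6
tool_pos: [0.5259, 0.1011, 0.2466]
tool_rot: [179.9, 0.1, 166.6]
ft_force: [-0.1, -0.5, 0.1]
finger_gap: 0.488
t 8.6 pos [0.5259 0.1011 0.2466] rot [1.7992e+02 1.4000e-01 1.6658e+02] q [ 28.3  12.6 -10.8   0.  -66.4 -41.7] F [-0.1 -0.5  0.1] T [-0.   -0.05 -0.03] gap 0.488
shift mm [  -5.1 -131.6  101.5] turn [ 0.001  0.002 -0.049]
```

View pics/w4.png

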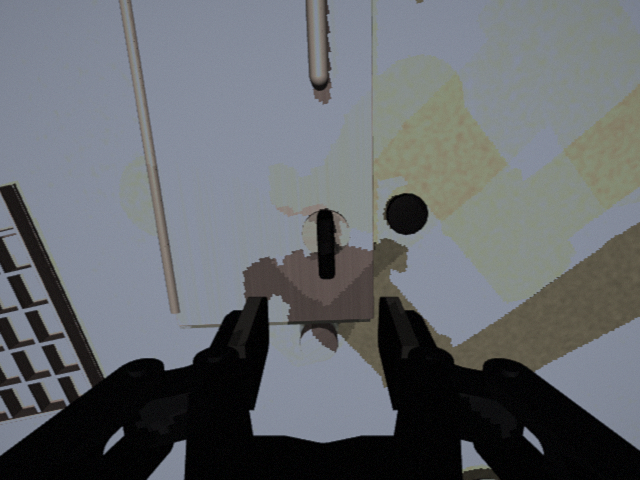

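The key is now parallel to the panel's front edge at about (326,243), so it is unlocked. Next I move to the handle.

```bash
sed -i 's/^Q=.*/Q=np.array([0.5515,0.0248,-0.1852])/' h.py
python3 -c "
from h import *
need((-40,-60,245),169.4)
ph=lambda t:0.25*t
def pose(t):
    f=ph(t);return np.array([70-110*np.cos(t)+44*np.sin(t)-19*np.sin(f),120+110*np.sin(t)+44*np.cos(t)-19*np.cos(f)]),f
ts=np.arange(0,1.76,.07)
for a,b in zip(ts[:-1],ts[1:]):
    p,f=pose(a);q,g=pose(b);d=q-p
    ex=np.array([-np.cos(f),np.sin(f)]);ez=np.array([-np.sin(f),-np.cos(f)])
    print(round(b,2),(d@ex).round(1),(d@ez).round(1),round(g-f,4),q.round(0))
"
```

```text
t 8.65 pos [0.5278 0.1015 0.2506] rot [179.73   0.5  166.62] q [ 28.3  12.4 -10.5   0.1 -66.5 -41.7] F [1.4 1.  3.5] T [-0.03 -0.17  0.04] gap 0.494
shift mm [  -3.7 -131.     5. ] turn [ 0.004  0.009 -0.048]
0.07 -3.0 -7.6 0.0175 [-37. 153.]
0.14 -3.4 -7.4 0.0175 [-33. 160.]
0.21 -3.8 -7.2 0.0175 [-29. 167.]
0.28 -4.2 -7.0 0.0175 [-25. 174.]
0.35 -4.5 -6.7 0.0175 [-20. 180.]
0.42 -4.9 -6.5 0.0175 [-14. 186.]
0.49 -5.2 -6.2 0.0175 [ -9. 192.]
0.56 -5.5 -5.9 0.0175 [ -2. 197.]
0.63 -5.8 -5.6 0.0175 [  4. 202.]
0.7 -6.1 -5.2 0.0175 [ 11. 206.]
0.77 -6.4 -4.9 0.0175 [ 18. 210.]
0.84 -6.6 -4.5 0.0175 [ 25. 213.]
0.91 -6.8 -4.2 0.0175 [ 33. 215.]
0.98 -7.0 -3.8 0.0175 [ 41. 217.]
1.05 -7.2 -3.4 0.0175 [ 49. 219.]
1.12 -7.4 -3.0 0.0175 [ 56. 220.]
1.19 -7.6 -2.6 0.0175 [ 64. 220.]
1.26 -7.7 -2.2 0.0175 [ 72. 220.]
1.33 -7.8 -1.7 0.0175 [ 80. 219.]
1.4 -7.9 -1.3 0.0175 [ 88. 218.]
1.47 -7.9 -0.9 0.0175 [ 96. 216.]
1.54 -7.9 -0.4 0.0175 [103. 214.]
1.61 -8.0 -0.0 0.0175 [111. 211.]
1.68 -7.9 0.4 0.0175 [118. 207.]
1.75 -7.9 0.9 0.0175 [125. 203.]
```

```bash
python3 -m creep '[0,0,0,0,0,-0.048,130, 1.3,-44,0,0,0,0,130, 1.3,-44,0,0,0,0,130, 0,-43,0,0,0,0,130, 0,0,0,0,0,0,130]' 30
python3 -c "
from h import *
need((-40,-60,145),169.4)
im=read_camera('wrist');cv2.imwrite('pics/w5.png',im[:,:,::-1])"
```

```text
clock: 9.28
tool_pos: [0.4975, -0.0294, 0.244]
tool_rot: [-180.0, -0.0, 169.1]
ft_force: [-0.1, 0.1, -0.2]
finger_gap: 0.49
t 9.275 pos [ 0.4975 -0.0294  0.244 ] rot [-1.7998e+02 -4.0000e-02  1.6912e+02] q [ 15.3   9.1 -15.7  -0.  -65.3 -26.2] F [-0.1  0.1 -0.2] T [ 0.07 -0.03  0.04] gap 0.49
shift mm [-3.1  3.2 99. ] turn [-0.    -0.001 -0.005]
```

View pics/w5.png

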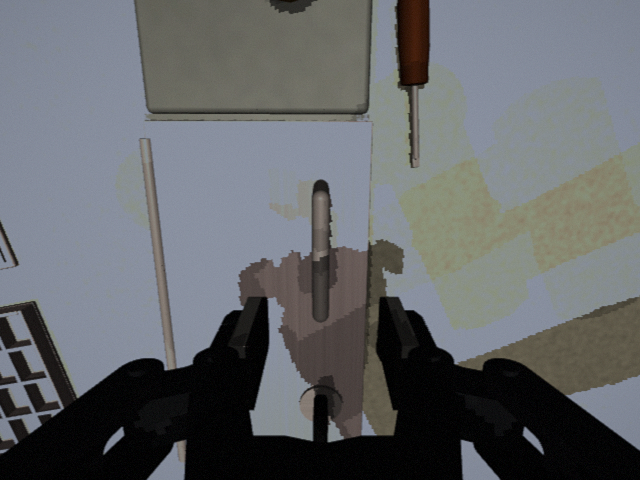

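The bar stands upright in the picture at col 320, midway between the fingers. I go down and grip it.

```bash
python3 -m creep '[-1.5,3,30,0,0,0,130, 0,0,30,0,0,0,130, 0,0,25,0,0,0,130, 0,0,14,0,0,0,130, 0,0,0,0,0,0,255, 0,0,0,0,0,0,255, 0,0,0,0,0,0,255, 0,0,0,0,0,0,255]' 30
python3 -c "
from h import *
need((-40,-60,145),169.4)"
python3 -m creep '[-3,0,-7.6,0,0.0175,0,255, -3.4,0,-7.4,0,0.0175,0,255, -3.8,0,-7.2,0,0.0175,0,255, 0,0,0,0,0,0,255]' 30
python3 -c "
from h import *
need((-29,-60,167),169.4,3)
im=read_camera('side');cv2.imwrite('pics/s6.png',cv2.resize(im[120:325,215:415,::-1],None,fx=2.9,fy=2.9,interpolation=cv2.INTER_CUBIC))"
```

```text
clock: 10.32
tool_pos: [0.5003, -0.0241, 0.146]
tool_rot: [179.9, 0.0, 169.3]
ft_force: [-3.1, 3.6, 2.1]
finger_gap: 0.102
t 10.325 pos [ 0.5003 -0.0241  0.146 ] rot [1.7994e+02 2.0000e-02 1.6933e+02] q [ 15.8  14.9 -23.7  -0.1 -51.4 -26.5] F [-3.1  3.6  2.1] T [ 1.19  1.03 -0.08] gap 0.102
shift mm [-1.3 -2.5  1. ] turn [ 0.001  0.    -0.001]
clock: 10.82
tool_pos: [0.5097, -0.026, 0.1669]
tool_rot: [180.0, -3.2, 169.3]
ft_force: [-3.7, 4.0, -1.3]
finger_gap: 0.108
t 10.825 pos [ 0.5097 -0.026   0.1669] rot [179.96  -3.21 169.29] q [ 14.5  15.9 -18.1  -1.6 -58.9 -24.3] F [-3.7  4.  -1.3] T [ 1.25  1.07 -0.1 ] gap 0.108
shift mm [-2.8 -2.4 -0.2] turn [ 0.001 -0.004 -0.002]
```

View pics/s6.png

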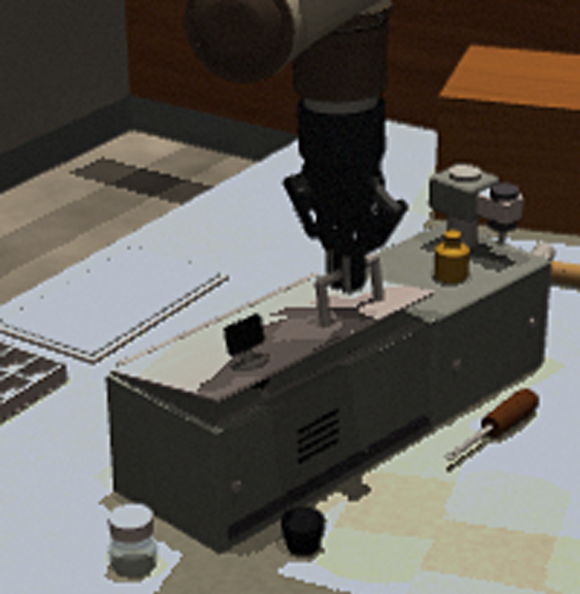

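The panel has lifted off the housing with low forces. I continue along the arc.

```bash
python3 -m creep '[-4.2,0,-7,0,0.0175,0,255, -4.5,0,-6.7,0,0.0175,0,255, -4.9,0,-6.5,0,0.0175,0,255, -5.2,0,-6.2,0,0.0175,0,255, -5.5,0,-5.9,0,0.0175,0,255, -5.8,0,-5.6,0,0.0175,0,255, -6.1,0,-5.2,0,0.0175,0,255, -6.4,0,-4.9,0,0.0175,0,255]' 30
python3 -c "
from h import *
need((18,-60,210),169.4,11)"
python3 -m creep '[-6.6,0,-4.5,0,0.0175,0,255, -6.8,0,-4.2,0,0.0175,0,255, -7,0,-3.8,0,0.0175,0,255, -7.2,0,-3.4,0,0.0175,0,255, -7.4,0,-3,0,0.0175,0,255, -7.6,0,-2.6,0,0.0175,0,255, 0,0,0,0,0,0,255]' 30
python3 -c "
from h import *
need((64,-60,220),169.4,17)
im=read_camera('side');cv2.imwrite('pics/s7.png',cv2.resize(im[90:325,215:415,::-1],None,fx=2.5,fy=2.5,interpolation=cv2.INTER_CUBIC))"
```

```text
clock: 11.88
tool_pos: [0.5551, -0.0348, 0.2115]
tool_rot: [-180.0, -11.4, 169.4]
ft_force: [-7.7, 5.2, 8.9]
finger_gap: 0.1
t 11.875 pos [ 0.5551 -0.0348  0.2115] rot [-179.98  -11.39  169.37] q [ 10.8  22.1  -1.7  -4.2 -76.9 -20.1] F [-7.7  5.2  8.9] T [ 1.46  2.57 -0.27] gap 0.1
shift mm [-3.7 -2.   0.7] turn [-0.    -0.007 -0.   ]
clock: 12.75
tool_pos: [0.6042, -0.0444, 0.2234]
tool_rot: [-180.0, -16.9, 169.4]
ft_force: [-1.8, 2.2, 7.5]
finger_gap: 0.103
t 12.75 pos [ 0.6042 -0.0444  0.2234] rot [-179.95  -16.87  169.36] q [  8.3  29.3  11.3  -5.4 -88.  -18. ] F [-1.8  2.2  7.5] T [ 0.46  0.66 -0.16] gap 0.103
shift mm [-0.5 -1.6  3.4] turn [-0.001  0.002 -0.001]
```

View pics/s7.png

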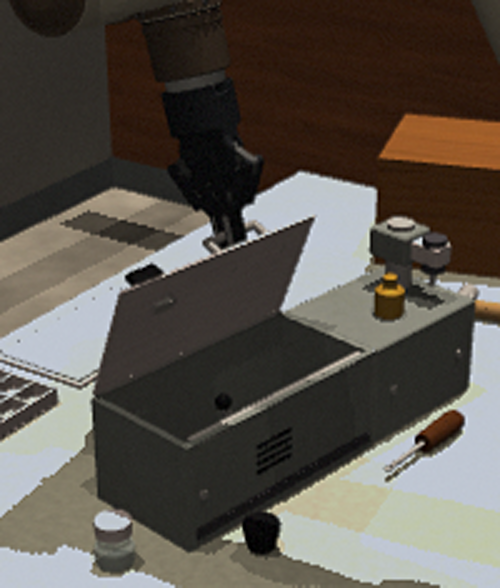

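The panel is about 65–70° open and the black lever ball is visible inside at (223,401) in the crop. I carry on to the stop.

```bash
python3 -m creep '[-7.7,0,-2,0,0.0175,0,255, -7.8,0,-1.5,0,0.0175,0,255, -7.9,0,-1,0,0.0175,0,255, -7.9,0,-0.5,0,0.0175,0,255, -7.9,0,0,0,0.0175,0,255, -8,0,0.3,0,0.0175,0,255, -8,0,0.8,0,0.0175,0,255, 0,0,0,0,0,0,255]' 30
python3 -c "
from h import *
need((118,-60,207),169.4,24)
im=read_camera('side');cv2.imwrite('pics/s8.png',cv2.resize(im[90:325,215:415,::-1],None,fx=2.5,fy=2.5,interpolation=cv2.INTER_CUBIC))"
```

```text
clock: 13.8
tool_pos: [0.6577, -0.0548, 0.2075]
tool_rot: [-179.9, -23.7, 169.3]
ft_force: [3.5, -0.6, 5.1]
finger_gap: 0.1
t 13.8 pos [ 0.6577 -0.0548  0.2075] rot [-179.93  -23.65  169.31] q [  6.1  39.2  25.5  -6.7 -99.  -16.5] F [ 3.5 -0.6  5.1] T [-0.23 -0.88 -0.06] gap 0.1
shift mm [ 0.8 -1.3  0.8] turn [-0.001  0.006 -0.001]
```

View pics/s8.png

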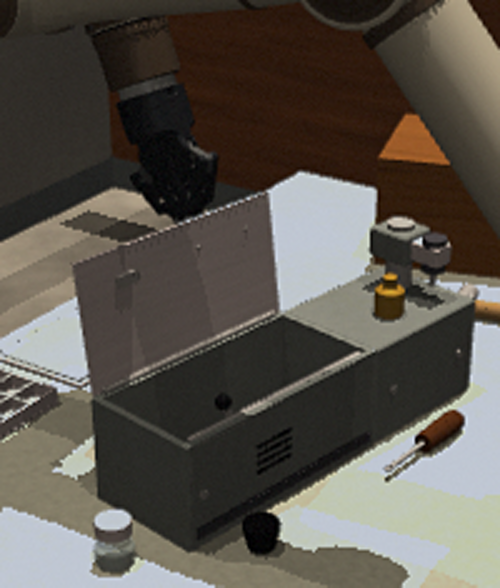

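```bash
python3 -m creep '[-4,0,0.5,0,0.01,0,255, -4,0,0.5,0,0.01,0,255, 0,0,0,0,0,0,255]' 30
python3 -m creep '[0,0,0,0,0,0,175, 0,0,0,0,0,0,175, 0,0,0,0,0,0,175]' 30
python3 -c "
from h import *
need((0,65,320),169.4,0)"
python3 -m creep '[0,0,-6,0,0,0,175, 0,0,-12,0,0,0,175, 0,0,-20,0,0,0,175, 0,0,-30,0,0,0,175, 0,0,-40,0,0,0,175, 0,0,0,0,0,0,175]' 30
python3 -c "
from h import *
need((0,65,320),169.4,0)
im=read_camera('side');cv2.imwrite('pics/s9.png',cv2.resize(im[90:325,215:415,::-1],None,fx=2.5,fy=2.5,interpolation=cv2.INTER_CUBIC))"
```

```text
clock: 14.22
tool_pos: [0.6625, -0.0558, 0.2043]
tool_rot: [-179.9, -25.1, 169.3]
ft_force: [0.1, 1.3, 9.0]
finger_gap: 0.101
clock: 14.6
tool_pos: [0.6618, -0.055, 0.2007]
tool_rot: [-180.0, -25.3, 169.3]
ft_force: [-0.6, 0.3, -0.1]
finger_gap: 0.312
t 14.6 pos [ 0.6618 -0.055   0.2007] rot [-179.99  -25.26  169.33] q [   5.9   40.8   27.2   -7.1 -100.7  -16.4] F [-0.6  0.3 -0.1] T [-0.14 -0.82  0.05] gap 0.312
shift mm [162.3 123.  -55.3] turn [ 0.    -0.441 -0.001]
clock: 15.35
tool_pos: [0.7088, -0.0641, 0.3027]
tool_rot: [179.9, -24.7, 169.3]
ft_force: [-0.6, 0.6, 0.0]
finger_gap: 0.31
t 15.35 pos [ 0.7088 -0.0641  0.3027] rot [179.95 -24.74 169.33] q [   4.9   44.9   49.3   -7.4 -118.1  -17.7] F [-0.6  0.6  0. ] T [-0.16 -0.83  0.01] gap 0.31
shift mm [162.7 123.2  56. ] turn [ 0.001 -0.432 -0.001]
```

View pics/s9.png

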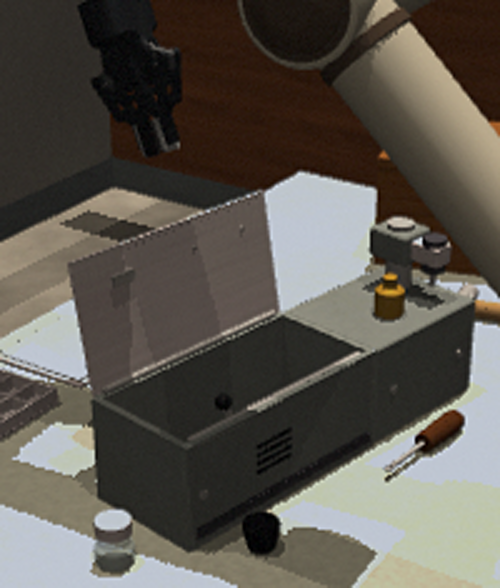

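```bash
python3 -m creep '[0,0,-20,0,-0.144,0,255, 0,0,0,0,-0.144,0,255, 0,0,0,0,-0.144,0,255, 0,0,0,0,0,0,255]' 30
python3 -c "
from h import *
need((0,68,300),169.4,0)"
```

```text
clock: 15.9
tool_pos: [0.7119, -0.0647, 0.3178]
tool_rot: [-180.0, -0.6, 169.4]
ft_force: [0.3, -0.0, 1.4]
finger_gap: -0.001
t 15.9 pos [ 0.7119 -0.0647  0.3178] rot [-179.97   -0.58  169.4 ] q [  7.7  29.7  24.8  -0.2 -85.7 -18.2] F [ 0.3 -0.   1.4] T [-0.04 -0.04 -0.07] gap -0.001
shift mm [173.9 126.5  19.5] turn [-0.001 -0.01   0.   ]
```

```bash
python3 -m creep '[44,32,0,0,-0.01,0,255, 44,32,0,0,0,0,255, 44,32,0,0,0,0,255, 42,31,18,0,0,0,255, 0,0,0,0,0,0,255]' 30
python3 - <<'E'
from h import *
need((0,68,80),169.4,0)
im=read_camera('wrist');cv2.imwrite('pics/w10.png',im[:,:,::-1])
s=state();c=camera_params('wrist');Rt=R.from_euler('xyz',s['tool_rot'],degrees=True)
X=Rt.inv().apply(toworld(Q,np.array([[0,28.8,92.7],[0,0,40]])/1e3)-s['tool_pos']); T=c['tool_from_camera']; X=(X-T[:3,3])@T[:3,:3]
u=X@c['mtx'].T; print(u[:,:2]/u[:,2:])
E
```

```text
clock: 16.52
tool_pos: [0.5655, 0.094, 0.2981]
tool_rot: [-179.9, -0.1, 169.6]
ft_force: [-0.0, 0.3, 0.8]
finger_gap: -0.002
t 16.525 pos [0.5655 0.094  0.2981] rot [-1.7993e+02 -1.3000e-01  1.6956e+02] q [ 25.6  14.8  -0.4  -0.  -74.9 -36. ] F [-0.   0.3  0.8] T [-0.05 -0.12  0.02] gap -0.002
shift mm [  0.6  -2.4 218.1] turn [-0.001 -0.002  0.003]
[[326.47249308 157.24285565]
 [326.14543068 121.12469847]]
```

View pics/w10.png

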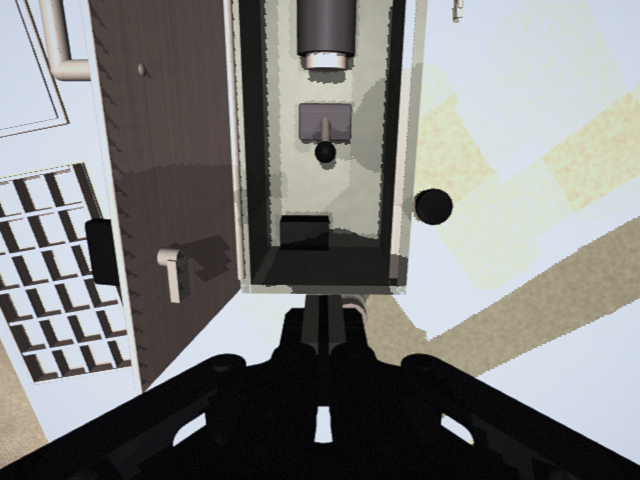

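The ball is at (325,152), close to the prediction of (326,157), and the space beside it towards +y is clear. I lower the shut fingers there.

```bash
python3 -m creep '[0.5,-7,40,0,0,0,255, 0,0,50,0,0,0,255, 0,0,50,0,0,0,255, 0,0,40,0,0,0,255, 0,0,25,0,0,0,255, 0,0,12,0,0,0,255, 0,0,0,0,0,0,255]' 30
python3 -c "
from h import *
need((0,-11,80),169.4,0)"
python3 -m creep '[0,-8,0,0,0,0,255, 0,-8,0,0,0,0,255, 0,-8,0,0,0,0,255, 0,-8,0,0,0,0,255, 0,-8,0,0,0,0,255, 0,-8,0,0,0,0,255, 0,-8,0,0,0,0,255]' 30
python3 -c "
from h import *
need((0,-11,80),169.4,0)"
```

```text
clock: 17.45
tool_pos: [0.5673, 0.0847, 0.0818]
tool_rot: [-180.0, 0.1, 169.3]
ft_force: [0.3, 0.3, 0.4]
finger_gap: 0.001
t 17.45 pos [0.5673 0.0847 0.0818] rot [-1.7996e+02  7.0000e-02  1.6930e+02] q [ 24.7  25.7 -17.9   0.1 -46.4 -35.5] F [0.3 0.3 0.4] T [-0.   -0.    0.02] gap 0.001
shift mm [  4.4 -72.8   1.9] turn [-0.001  0.001 -0.002]
clock: 18.32
tool_pos: [0.5559, 0.0295, 0.0821]
tool_rot: [-180.0, 0.1, 169.3]
ft_force: [1.2, 1.3, -0.7]
finger_gap: 0.0
t 18.325 pos [0.5559 0.0295 0.0821] rot [-1.7999e+02  9.0000e-02  1.6933e+02] q [ 19.7  24.3 -20.3   0.1 -45.4 -30.5] F [ 1.2  1.3 -0.7] T [ 0.4  -0.17 -0.04] gap 0.0
shift mm [  3.4 -16.4   2.1] turn [-0.     0.002 -0.001]
```

```bash
python3 -m creep '[0,-5,0,0,0,0,255, 0,-4,0,0,0,0,255, 0,-3,0,0,0,0,255, 0,0,0,0,0,0,255]' 30
python3 -m creep '[0,-2,0,0,0,0,255, 0,-2,0,0,0,0,255, 0,0,0,0,0,0,255]' 30
python3 -c "
from h import *
need((0,-11,80),169.4,0)
im=read_camera('wrist');cv2.imwrite('pics/w11.png',im[:,:,::-1])"
```

```text
clock: 18.82
tool_pos: [0.5538, 0.018, 0.0823]
tool_rot: [-180.0, 0.1, 169.3]
ft_force: [0.2, -0.1, 0.1]
finger_gap: -0.003
clock: 19.2
tool_pos: [0.5536, 0.0157, 0.0823]
tool_rot: [179.9, 0.2, 169.3]
ft_force: [0.4, 6.9, -2.0]
finger_gap: -0.001
t 19.2 pos [0.5536 0.0157 0.0823] rot [1.7987e+02 1.7000e-01 1.6933e+02] q [ 18.4  24.  -20.7  -0.  -45.1 -29. ] F [ 0.4  6.9 -2. ] T [ 1.83  0.07 -0.07] gap -0.001
shift mm [ 3.8 -2.5  2.2] turn [ 0.002  0.003 -0.001]
```

View pics/w11.png

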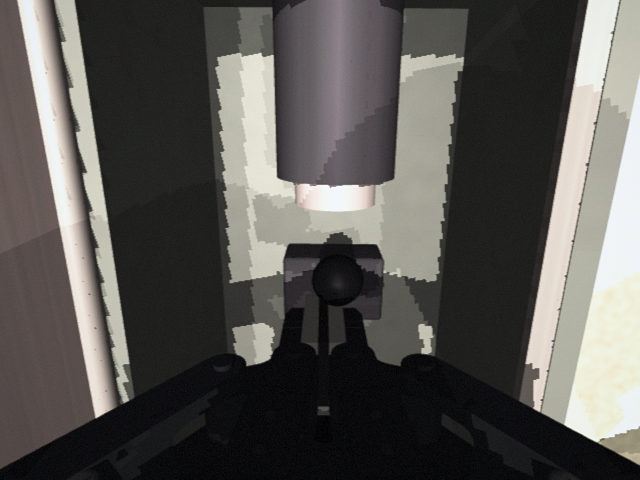

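```bash
python3 -m creep '[0,-2,0,0,0,0,255, 0,0,0,0,0,0,255]' 30
python3 -c "
from h import *
need((0,-11,80),169.4,0)"
python3 -m creep '[0,6,0,0,0,0,255, 0,15,0,0,0,0,255, 0,15,-30,0,0,0,255, 0,0,-60,0,0,0,255, 0,0,-60,0,0,0,255, 0,0,-60,0,0,0,255, 0,-20,-20,0,0,0,255, 0,0,0,0,0,0,255]' 30
python3 -c "
from h import *
need((0,68,320),169.4,0)
for n in ('wrist','side','top'):
    im=read_camera(n);cv2.imwrite(f'pics/{n}12.png',im[:,:,::-1] if n=='wrist' else cv2.resize(im[120:330,200:480,::-1],None,fx=2.8,fy=2.8,interpolation=cv2.INTER_CUBIC))"
```

```text
clock: 19.5
tool_pos: [0.5537, 0.0154, 0.0823]
tool_rot: [179.7, 0.2, 169.3]
ft_force: [-1.5, 11.3, -1.4]
finger_gap: 0.001
t 19.5 pos [0.5537 0.0154 0.0823] rot [179.72   0.23 169.33] q [ 18.3  23.9 -20.7  -0.2 -45.  -28.8] F [-1.5 11.3 -1.4] T [ 3.52  0.15 -0.1 ] gap 0.001
shift mm [ 3.9 -2.1  2.3] turn [ 0.005  0.004 -0.001]
clock: 20.5
tool_pos: [0.5559, 0.0279, 0.3146]
tool_rot: [179.9, 0.4, 169.3]
ft_force: [0.5, -0.5, 0.4]
finger_gap: 0.006
t 20.5 pos [0.5559 0.0279 0.3146] rot [179.9    0.36 169.28] q [ 19.6  12.4  -1.3   0.1 -75.9 -30.4] F [ 0.5 -0.5  0.4] T [0.06 0.04 0.02] gap 0.006
shift mm [ 3.8 64.2 -5.3] turn [ 0.002  0.006 -0.002]
```

View pics/wrist12.png

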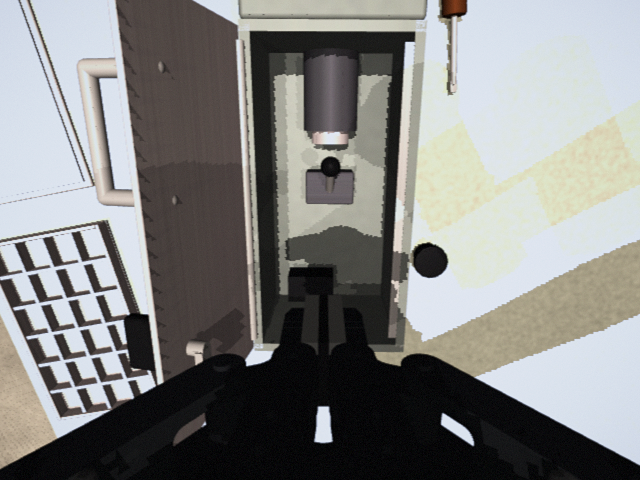

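View pics/side12.png

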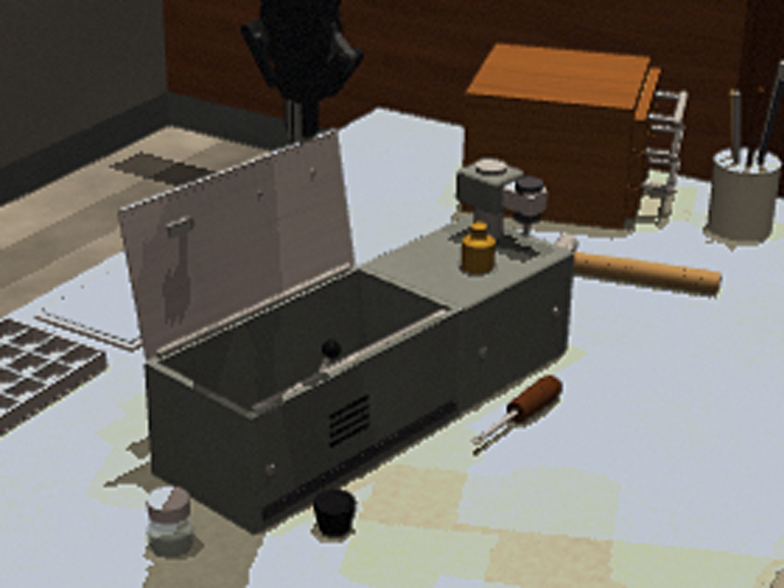

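View pics/top12.png

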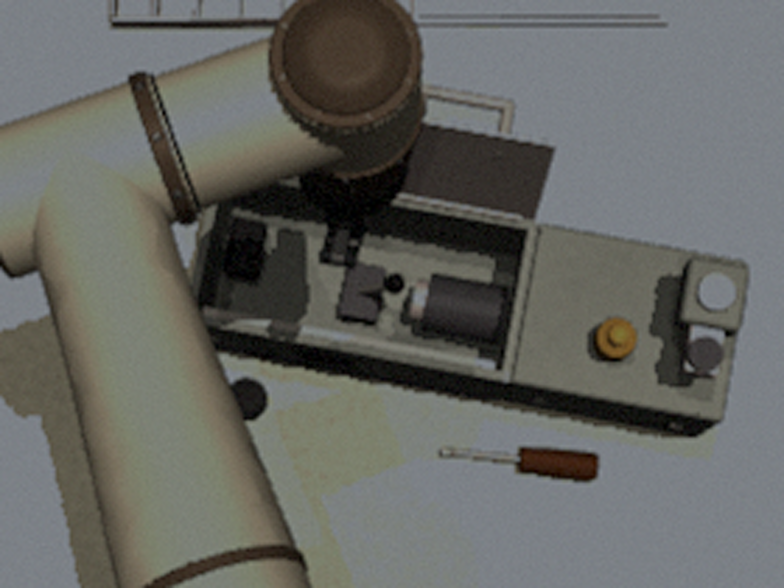

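Run:
```python
from h import *
s=state();c=camera_params('wrist');Rt=R.from_euler('xyz',s['tool_rot'],degrees=True)
a=np.array([.85,.9,.95,1.0])-.5
X=Rt.inv().apply(toworld(Q,np.c_[0*a,-60*np.sin(a),40+60*np.cos(a)]/1e3)-s['tool_pos']); T=c['tool_from_camera']; X=(X-T[:3,3])@T[:3,:3]
u=X@c['mtx'].T; print(u[:,:2]/u[:,2:])
im=cv2.imread('pics/wrist12.png')
cv2.imwrite('pics/w12c.png',cv2.resize(cv2.convertScaleAbs(im[140:220,290:370],alpha=2),None,fx=7,fy=7,interpolation=cv2.INTER_CUBIC))
```

```text
[[325.36900138 175.75879792]
 [325.36143799 172.38262857]
 [325.35284346 169.05951118]
 [325.34325338 165.80169441]]
```

View pics/w12c.png

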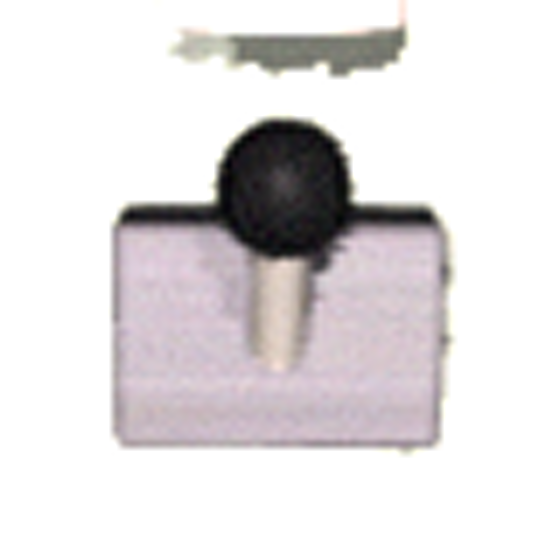

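```bash
python3 -c "
from cell import *
finish_job(); print(state()['clock'])"
```

```text
the job is handed in; nothing more can be done
the job is handed in; nothing more can be done
```

The job is done and handed in at about 20.7 s of the 64 s allowed.

- **Key:** I turned it clockwise until it hit its stop, where the moment rose from about 0 to 1.1 N m. Afterwards it stood parallel to the panel's front edge. It was already about 0.19 rad clockwise when I started.
- **Panel:** I swung it by the handle to just short of its stop and released it past upright. The last pictures show it standing open.
- **Lever:** I pushed it across with the shut fingers until the force rose from about 1 N to 11 N with almost no more movement. The finger position then matched the ball at 1.0 rad.
- **Loose things:** The weight, loupe, screwdriver, jar and hammer look unmoved in the last side view. The pan lay outside the last pictures, but the arm did not go near it.
- **Forces:** The largest external force I read was about 12 N. The gripper ended clear, about 0.31 m up.

**Disagreement:** In the wrist pictures the ball sat about 5 pixels off the prediction at the start and about 1 pixel off at the end, so they alone leave the lever angle uncertain by roughly 0.08 rad. I relied on the force and finger position instead.

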